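# Bezel plate set out over the ledge end

## Task

Two thin metal plates lie on the raised plywood ledge. With fingertip pushes only, without ever picking it up, push the plate that has the rectangular window back until its long edge lies flat against the fence, then push it along the fence towards the end of the ledge it is nearer to, until about a third of its length sticks out past that end so that its edge can be got hold of. Leave the plain plate and everything else where it is.

Things in the scene. Friction and masses are not known exactly. Their poses are not given: they have to be found in the camera images.
- ledge: Fixed plywood ledge. Origin: centre of its footprint on the bench; z up, y along it, x away from the robot. Deck 120 (x) by 400 mm (y), 15 mm thick, its surface 60 mm above the origin, no rim at the near side and both ends (y = +-200 mm). Along the far side an aluminium fence: face at x = +52 mm, 8 mm thick, 14 mm higher than the deck. Yaw within 0.2 rad.
- left_end (a point): The ledge's open end at its +y: middle of the deck's end edge, on the deck surface.
- right_end (a point): The ledge's open end at its -y: middle of the deck's end edge, on the deck surface.
- bezel_plate: Loose flat aluminium plate with a window 36 x 56 mm in its middle, the one to push: 80 (x) by 110 (y) by 6 mm, about 0.15 kg. Origin: centre of its underside. Starts flat on the deck near either end, 15 to 50 mm inside it, 10 to 20 mm short of the fence, up to 0.1 rad askew. Against the fence its origin is at ledge x = +12 mm; its end is level with the ledge's end at ledge y = +-145 mm.
- blank_plate: Loose plain aluminium plate without a window, same outline, 80 (x) x 110 (y) x 6 mm; lies near the other end of the ledge. At least 80 mm of deck is free between the two plates. Origin: centre of its underside.
- spacer_block: aluminium spacer block, 30 x 50 x 20 mm, lying on the bench in front of the ledge; bystander. Origin: centre of its underside.
- bush: cream plastic flanged bush, 24 mm across, 22 mm tall, on the bench in front of the ledge; bystander. Origin: centre of its underside.
- tape: black roll of tape lying flat, 62 mm across, 19 mm tall, on the bench behind the ledge; bystander. Origin: centre of its underside.
- screwdriver: screwdriver with black and blue handle, 163 mm long, 31 mm tall, lying on the bench behind the ledge; bystander. Origin: centre of its underside.
Things that resemble listed ones, but are neither listed nor needed, are in the scene too. What is shaped like the bezel_plate but black is not meant.

How it is judged:
On the way, in this order (a step that is already met when the one before it is completed fails the run):
1. the windowed plate lies against the fence, still wholly on the ledge (x of bezel_plate in the frame of ledge above 0.007 m and angle between the y axis of bezel_plate and the y axis of ledge, either way round below 0.09 rad and y of bezel_plate in the frame of ledge between -0.145 and 0.145 m), for 0.1 s.
2. its end sticks out past an end of the ledge ((y of bezel_plate in the frame of ledge above 0.157 m or y of bezel_plate in the frame of ledge below -0.157 m)), for 0.1 s.
At the end, for the whole second after the job is handed in: the windowed plate lies flat and at rest on the deck, its long edge against the fence (gap at most 5 mm, within 0.09 rad), with 25 to 49 mm of its 110 mm length past the end of the ledge; the plain plate is still on the deck (x of bezel_plate in the frame of ledge above 0.007 m and angle between the y axis of bezel_plate and the y axis of ledge, either way round below 0.09 rad and (y of bezel_plate in the frame of ledge above 0.17 m or y of bezel_plate in the frame of ledge below -0.17 m) and y of bezel_plate in the frame of ledge between -0.194 and 0.194 m and z of bezel_plate in the frame of ledge between 0.057 and 0.064 m and angle between bezel_plate's own z axis and vertical below 0.05 rad and linear speed of bezel_plate below 0.01 m/s and z of blank_plate in the frame of ledge above 0.057 m); the robot touches nothing.
It fails at once if the windowed plate is lifted off the deck or tipped (z of bezel_plate in the frame of ledge above 0.066 m or z of bezel_plate in the frame of ledge below 0.052 m or angle between bezel_plate's own z axis and vertical above 0.15 rad).
It fails at once if the plain plate is moved by more than 8 mm (distance of blank_plate from where it was at the start of the episode above 0.008 m).
It fails at once if a bystander on the bench is moved by more than 12 mm (distance of any of spacer_block, bush, tape, screwdriver from where it was at the start of the episode above 0.012 m).
It also fails if it takes over 42 s, if anything falls off the work surface, if the arm or the gripper's body presses on something with over 40 N, if the wrist force passes 120 N, or if a joint passes its speed limit or range.

## Robot

A 7-joint arm with a two-finger parallel gripper is mounted at the origin on a cart in front of the work surface, level with it; the furniture and walls round the work are solid. World frame = base frame: x ahead of the robot, y to its left, z up, the work surface at z = 0. Lengths are in m, angles in rad, forces in N, time in s.
With the tool pointing down it reaches from about 0.4 to 0.875 m from the base axis. Payload 6.5 kg.
Tool frame: the origin (TCP) lies between the finger pads; the fingertips stand 19 mm ahead of it and the grasp point (between the pads) is the TCP; x points along the fingers, y is the direction in which the jaws open and shut, and the axes are right-handed (so a half turn about x gives the same grasp; the last joint's range is limited). The gripper opens to 85 mm and grips with 20 to 120 N. Pads are 22 mm wide; open, the fingers measure 114 mm over their backs; the gripper's body (76 mm by 85 mm) begins 54 mm behind the grasp point. The pads swing forward as they close: fully open they stand 13 mm farther back than shut.
Start: joints at [-1.259, 0.536, -0.004, 1.538, 0.003, 1.067, -0.071], TCP at [0.24, 0.604, 0.25] pointing down, gripper open.
Joint ranges: [-2.7, 2.7], [-0.37, 2.16], [-1.27, 1.26], [0.24, 2.4], [-1.31, 4.45], [0.19, 1.91], [-2.76, 2.76]. Speed limits (rad/s): [2.39, 2.39, 3.14, 3.14, 3.14, 3.14, 3.14].

## Interface

Orientations are given as a 3x3 rotation matrix whose columns are the frame's x, y, z axes.
In Python, from plant import * gives the robot as it stands.
- The arm moves only by the tool send_rows, never from a script. Its argument "commands" is one flat list of numbers, 7 for each row, row after row: the turn, a rotation vector about the tool's x, y, z each as a share of 180 degrees, from -1 to 1, then the shift along the tool's x, y, z each as a share of 0.1 m, from -1 to 1, then the closure, from -1 (fully open) to 1 (shut). In form: [rx, ry, rz, tx, ty, tz, grip, rx, ry, rz, tx, ty, tz, grip, ...]. A call has 1 to 12 rows; each row is the pose to reach, as a shift and turn from the pose commanded when the call began, along the tool's axes at that moment, turning the shorter way round; what a row does not reach only later rows make up. A row lasts 1/10 s, in which the tool goes at most 50 mm and 8.59 degrees, less where a joint would pass 70% of its speed; a pose out of reach is approached as far as the arm can. A call with a number of a shift or a turn outside -1 to 1 is refused whole. A call with a gripper value outside its range is refused whole. The fingers move at their own pace and stop on an object; "newtons" is the grip in N (left out, the last holds). Time passes only in rows, so rows that repeat a pose let the fingers close. It gives the time, the measured TCP pose, the force and the opening at its end, in the units of the state.
- get_state(): the state, without advancing time (a new reading comes with each control period).
- read_camera(name): name is "side" or "top" or "wrist"; returns a dict with "img" (480x640x3 uint8, blue, green, red), "range_z" (480x640 float32, m along the optical axis (not along the pixel's ray), 0 where there is no reading), "mtx" (3x3 intrinsics, pixels), "world_from_camera" (4x4, takes a point from camera to world coordinates). Camera axes: x right, y down, z forward; pixel columns grow to the right and rows downward; lengths in m; the calibration is good to about 2 mm. A picture is of the moment at which its call begins.
- job_done(): hands the job in, once; it reports no verdict.
Trained networks look in a picture, given as the dict that the camera call returned (one of the last four; its "shot" number tells which), for a name from the list of things; names that differ only in an ending like _2 or _b are one class to them, and where a whole thing is asked for, a point or a joint stands for the part that bears it (a point fixed in the world has none). Each returns a list of dicts, best first, with "score" (0 to 1); they miss things now and then, are a little off and sometimes report something else, mostly with a low value. They report only what shows in the picture. A call takes as long as a camera call. They do not tell look-alikes from the thing itself.
- look_for(picture, target): "extent" ([left, top, width, height] in pixels, round what is visible of it).
The state is a dict: "clock": time; "joint_positions": joint angles; "qd": joint speeds; "joint_efforts": joint torques, N m; "eef_pos": TCP position; "ee_rot": TCP orientation; "wrist_force": force on the tool from outside, world axes, zero at the start; "wrist_torque": the same for the moment, N m; "finger_gap": finger opening in m.
Only numpy, scipy, OpenCV 4.12 (cv2) and the standard library are available. Lean on these libraries where they do the work, as an engineer would, in place of code of your own. Each camera call takes 0.05 s, during which the arm holds its last target.

## Working session

There is one attempt and no reset: what is moved stays moved. The work goes in short steps, Python scripts to look and compute and a tool call to move; the robot and the scene stay as the last step left them, time stands still between calls to the robot, and variables do not carry over. Pictures are saved under pics/ and viewed, and the job is handed in when it is done.

Besides the shell and the picture viewer there is one more tool, called after "Call:" in YAML: its name, and indented under it one key for each argument. send_rows: Moves the arm, as the interface text tells. Shift numbers are shares of 0.1 m and turn numbers shares of 180 degrees, none past 1 either way. Its arguments: {"type":"object","properties":{"commands":{"type":"array"},"newtons":{"type":"number"}},"required":["commands"]}

```bash
mkdir -p pics; ls; python3 - <<'E'
from plant import *
import cv2,pickle
s=get_state();print(s)
for n in("top","side"):
    p=read_camera(n);cv2.imwrite(f"pics/{n}0.png",p["img"]);pickle.dump(p,open(n+"0.pkl","wb"));print(n,p["mtx"],p["world_from_camera"])
E
```

```text
pics
{'clock': 0.0, 'joint_positions': array([-1.25918056,  0.5371913 , -0.00442764,  1.53890717,  0.00259893,
        1.06732002, -0.07121432]), 'qd': array([-0.000845  ,  0.00190793, -0.00172101,  0.00093916, -0.00200699,
       -0.00035849,  0.00047986]), 'joint_efforts': array([ 1.83160969e-04, -5.83409822e+01,  1.04828987e+00, -2.59112817e+01,
        1.22567601e-02,  9.20129620e-03,  1.65156814e-05]), 'eef_pos': array([0.23957054, 0.6035653 , 0.24938362]), 'ee_rot': array([[-5.41239476e-04,  3.68846301e-01,  9.29490244e-01],
       [-1.73779310e-03,  9.29488629e-01, -3.68846672e-01],
       [-9.99998344e-01, -1.81489611e-03,  1.37902618e-04]]), 'wrist_force': array([-0.60449411,  0.35412172,  0.50573785]), 'wrist_torque': array([ 0.07864894, -0.03922661, -0.04686426]), 'finger_gap': 0.08551776607949582}
top [[503.04896041   0.         317.28039717]
 [  0.         503.04896041 237.89666539]
 [  0.           0.           1.        ]] [[-0.01585451 -0.99671036  0.07948018  0.43453422]
 [-0.99982946  0.01505077 -0.01070131 -0.15653959]
 [ 0.00946987 -0.07963629 -0.996779    0.92940255]
 [ 0.          0.          0.          1.        ]]
side [[497.86240992   0.         326.35769265]
 [  0.         497.86240992 235.12007744]
 [  0.           0.           1.        ]] [[ 0.93690967 -0.2200954   0.27158478  0.26808095]
 [-0.34955787 -0.58299227  0.73343664 -0.79868654]
 [-0.0030942  -0.78209848 -0.62314717  0.58133181]
 [ 0.          0.          0.          1.        ]]
```

View pics/top0.png

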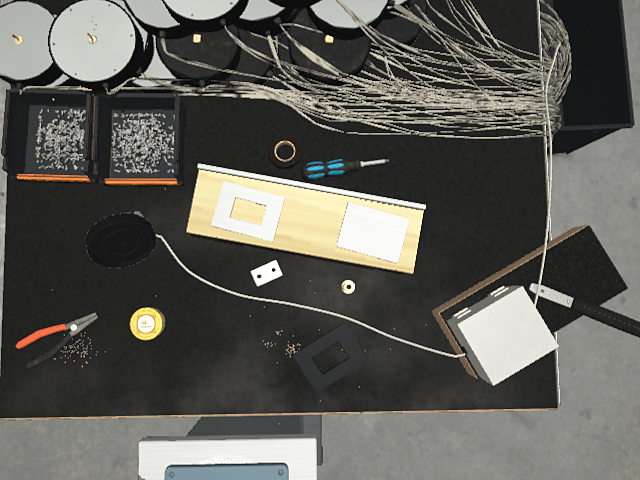

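View pics/side0.png

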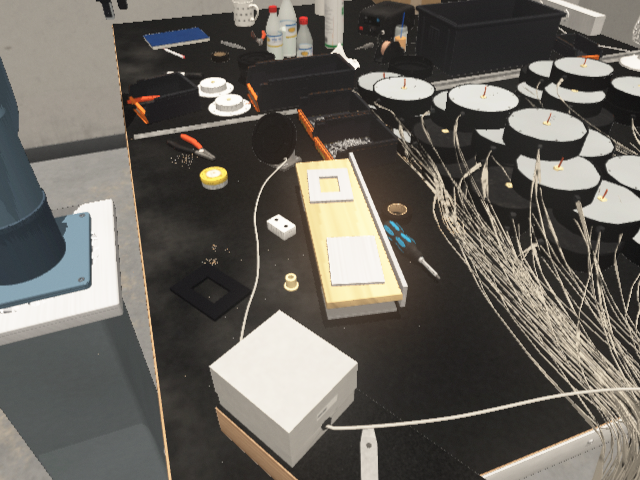

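The candidates are the white windowed plate at top (248,211), the plain white plate at (373,232), and the black windowed look-alike at (328,358). The one meant is the white windowed plate on the ledge, near its left (+y) end. Next I'll confirm it in an enlarged crop and measure.

```bash
cat > h.py <<'E'
import numpy as np,cv2
def cloud(p):
    K=p["mtx"];T=p["world_from_camera"];z=p["range_z"]
    v,u=np.mgrid[:480,:640]
    c=np.stack([(u-K[0,2])/K[0,0]*z,(v-K[1,2])/K[1,1]*z,z],-1)
    return c@T[:3,:3].T+T[:3,3]
def onplane(p,uv,h):
    K=p["mtx"];T=p["world_from_camera"]
    uv=np.atleast_2d(np.asarray(uv,float))
    d=np.c_[(uv-[K[0,2],K[1,2]])/[K[0,0],K[1,1]],np.ones(len(uv))]@T[:3,:3].T
    return T[:3,3]+d*((h-T[2,3])/d[:,2])[:,None]
E
python3 - <<'E'
import pickle,cv2,numpy as np
from h import *
p=pickle.load(open("top0.pkl","rb"));im=p["img"]
cv2.imwrite("pics/crop.png",cv2.resize(im[140:290,60:440],None,fx=2.1,fy=2.1,interpolation=cv2.INTER_CUBIC))
W=cloud(p);hsv=cv2.cvtColor(im,cv2.COLOR_BGR2HSV)
for uv in[(250,190),(370,232),(320,250),(300,190),(120,240),(145,220),(110,140),(285,150),(330,168),(268,273),(150,322),(328,340)]:
    print(uv,W[uv[1],uv[0]].round(3))
roi=np.zeros(im.shape[:2],bool);roi[160:280,180:430]=1
on=roi&(W[...,2]>.045)&(W[...,2]<.09)
yel=on&(hsv[...,1]>40)
wh=on&(hsv[...,1]<=40)&(hsv[...,2]>150)
n,l,st,ce=cv2.connectedComponentsWithStats(wh.astype(np.uint8))
for i in range(1,n):
    if st[i,4]>100:
        m=(l==i)
        cs,_=cv2.findContours(m.astype(np.uint8),cv2.RETR_EXTERNAL,cv2.CHAIN_APPROX_NONE)
        r=cv2.minAreaRect(cs[0]);b=cv2.boxPoints(r)
        print(st[i],ce[i].round(1),"medz",np.median(W[m][:,2]).round(4));print(b.round(1).tolist());
        Q=onplane(p,b,.066);print(Q.round(4).tolist(),"c",Q.mean(0).round(4),np.linalg.norm(Q[1]-Q[0]),np.linalg.norm(Q[2]-Q[1]))
m=on;cs,_=cv2.findContours(m.astype(np.uint8),cv2.RETR_EXTERNAL,cv2.CHAIN_APPROX_NONE)
c=max(cs,key=cv2.contourArea);b=cv2.boxPoints(cv2.minAreaRect(c));print("ledge",b.tolist(),onplane(p,b,.06).round(4).tolist())
E
```

```text
(250, 190) [ 0.588 -0.051  0.066]
(370, 232) [ 0.512 -0.257  0.066]
(320, 250) [ 0.483 -0.17   0.062]
(300, 190) [ 0.588 -0.137  0.06 ]
(120, 240) [0.504 0.17  0.073]
(145, 220) [0.537 0.127 0.077]
(110, 140) [0.697 0.217 0.004]
(285, 150) [ 0.675 -0.109 -0.   ]
(330, 168) [ 0.634 -0.191  0.028]
(268, 273) [ 0.445 -0.077  0.021]
(150, 322) [0.361 0.133 0.024]
(328, 340) [ 0.322 -0.183  0.006]
[ 197  164  229   45 1092] [311.8 186. ] medz 0.0741
[[196.6999969482422, 167.5], [197.60000610351562, 162.6999969482422], [425.70001220703125, 204.3000030517578], [424.79998779296875, 209.10000610351562]]
[[0.6293, 0.0417, 0.066], [0.6376, 0.0402, 0.066], [0.5589, -0.3547, 0.066], [0.5507, -0.353, 0.066]] c [ 0.5941 -0.1565  0.066 ] 0.008430239307648248 0.40269420744574624
[ 211  181   74   61 2328] [247.6 210.8] medz 0.0663
[[210.39999389648438, 225.1999969482422], [222.60000610351562, 179.89999389648438], [284.70001220703125, 196.60000610351562], [272.6000061035156, 241.89999389648438]]
[[0.528, 0.0179, 0.066], [0.6067, -0.0031, 0.066], [0.576, -0.1105, 0.066], [0.4976, -0.0888, 0.066]] c [ 0.5521 -0.0461  0.066 ] 0.08143443367898787 0.11176139740387356
[ 336  202   73   61 2962] [372.4 232.1] medz 0.0664
[[335.1000061035156, 246.0], [347.5, 201.0], [409.6000061035156, 218.3000030517578], [397.1000061035156, 263.20001220703125]]
[[0.4889, -0.1962, 0.066], [0.5667, -0.2193, 0.066], [0.535, -0.3261, 0.066], [0.4576, -0.3022, 0.066]] c [ 0.5121 -0.2609  0.066 ] 0.08110856004498211 0.1113783526130629
ledge [[185.02821350097656, 231.58453369140625], [197.6547393798828, 162.41317749023438], [425.7220458984375, 204.04449462890625], [413.09552001953125, 273.2158508300781]] [[0.5183, 0.0629, 0.06], [0.6396, 0.0415, 0.06], [0.5603, -0.3562, 0.06], [0.4402, -0.3304, 0.06]]
```

View pics/crop.png

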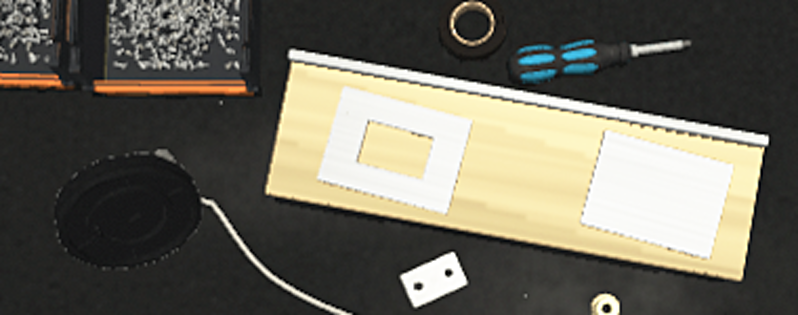

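The crop confirms the white windowed plate at (248,211), near the left end, so it will be pushed to +y. Next is the precise ledge frame.

```bash
cat >> h.py <<'E'
def ledge_fit(p):
    im=p["img"];W=cloud(p);hsv=cv2.cvtColor(im,cv2.COLOR_BGR2HSV)
    roi=np.zeros(im.shape[:2],bool);roi[150:290,150:440]=1
    f=roi&(W[...,2]>.070)&(W[...,2]<.080)&(hsv[...,2]>150)&(hsv[...,1]<40)
    n,l,st,ce=cv2.connectedComponentsWithStats(f.astype(np.uint8));i=1+st[1:,4].argmax()
    v,u=np.nonzero(l==i);Q=onplane(p,np.c_[u,v],.074)[:,:2]
    return cv2.minAreaRect(Q.astype(np.float32)*1000),Q
def plate(p,near,h=.066):
    im=p["img"];W=cloud(p);hsv=cv2.cvtColor(im,cv2.COLOR_BGR2HSV)
    w=(hsv[...,1]<40)&(hsv[...,2]>150)&(abs(W[...,2]-.066)<.0045)
    n,l,st,ce=cv2.connectedComponentsWithStats(w.astype(np.uint8))
    out=[]
    for i in range(1,n):
        if st[i,4]>800:
            v,u=np.nonzero(l==i);Q=onplane(p,np.c_[u,v],h)[:,:2]
            r=cv2.minAreaRect(Q.astype(np.float32)*1000);out.append(r)
    return out
def toledge(P,L):
    c,yaw=L;R=np.array([[np.cos(yaw),-np.sin(yaw)],[np.sin(yaw),np.cos(yaw)]])
    return (np.asarray(P)-c)@R
E
python3 - <<'E'
import pickle
from h import *
p=pickle.load(open("top0.pkl","rb"))
r,Q=ledge_fit(p);print("fence",r)
b=cv2.boxPoints(r)/1000;print(b)
# yaw from PCA of fence
C=Q.mean(0);u,s,vt=np.linalg.svd(Q-C,full_matrices=False);d=vt[0]*np.sign(vt[0][1]);yaw=-np.arctan2(d[0],d[1]);print("yaw",yaw,C)
t=(Q-C)@d;print("ext",t.min(),t.max());mid=C+d*(t.min()+t.max())/2
ex=np.array([d[1],-d[0]]);ctr=mid-ex*.056;print("ledge ctr",ctr)
L=(ctr,yaw)
for r in plate(p,None):
    print(r,toledge(np.array(r[0])/1000,L).round(4));bb=cv2.boxPoints(r)/1000;print(toledge(bb,L).round(4))
for nm,pt in dict(cornL=(.5183,.0629),cornR=(.4402,-.3304),).items(): print(nm,toledge(pt,L))
E
```

```text
fence ((592.7062377929688, -156.47520446777344), (398.74041748046875, 8.25985336303711), 78.70764923095703)
[[ 0.5496165  -0.35117707]
 [ 0.5577165  -0.35279447]
 [ 0.63579595  0.03822665]
 [ 0.627696    0.03984405]]
yaw -0.1966010135020654 [ 0.59247546 -0.15829607]
ext -0.1975382443362273 0.20120192969587747
ledge ctr [ 0.53791206 -0.14556065]
((552.2075805664062, -46.49279022216797), (110.33982849121094, 81.03767395019531), 74.10107421875) [-0.0053  0.1   ]
[[-0.0502  0.0482]
 [ 0.0306  0.0417]
 [ 0.0395  0.1517]
 [-0.0413  0.1582]]
((512.2129516601562, -261.2715148925781), (109.93962860107422, 80.43836975097656), 73.56355285644531) [-0.0026 -0.1185]
[[-0.0476 -0.1696]
 [ 0.0325 -0.1769]
 [ 0.0424 -0.0674]
 [-0.0377 -0.0601]]
cornL [-0.05995432  0.20061394]
cornR [-0.0597238  -0.20036542]
```

Call:
send_rows:
  commands: [-0.058,0,0,0,-0.5,0.5,1,-0.058,0,0,0,-1,1,1,-0.058,0,0,0,-1,1,1,-0.058,0,0,0,-1,1,1]
  newtons: 30

```text
clock: 0.5
eef_pos: [0.2998, 0.468, 0.2499]
ee_rot: [[0.001, 0.203, 0.979], [-0.005, 0.979, -0.203], [-1.0, -0.004, 0.002]]
wrist_force: [1.1, 0.4, -0.3]
finger_gap: 0.0283
```

Call:
send_rows:
  commands: [0,0,0,0,-0.5,0.35,1,0,0,0,0,-0.95,0.7,1,0,0,0,0,-0.95,0.7,1]

```text
clock: 0.8
eef_pos: [0.3482, 0.3628, 0.25]
ee_rot: [[0.0, 0.2, 0.98], [-0.003, 0.98, -0.2], [-1.0, -0.003, 0.001]]
wrist_force: [-0.3, 0.6, 0.2]
finger_gap: -0.0001
```

Call:
send_rows:
  commands: [0,0,0,0,-0.5,0.35,1,0,0,0,0,-0.95,0.7,1,0,0,0,0,-0.95,0.7,1]

```text
clock: 1.1
eef_pos: [0.398, 0.2561, 0.2501]
ee_rot: [[0.0, 0.2, 0.98], [-0.002, 0.98, -0.2], [-1.0, -0.002, 0.001]]
wrist_force: [0.6, -0.7, -0.1]
finger_gap: 0.0
```

Call:
send_rows:
  commands: [0,0,0,0,-0.5,0.35,1,0,0,0,0,-0.95,0.7,1,0,0,0,0,-0.95,0.7,1]

```text
clock: 1.4
eef_pos: [0.4481, 0.1493, 0.2503]
ee_rot: [[0.001, 0.2, 0.98], [-0.002, 0.98, -0.2], [-1.0, -0.002, 0.001]]
wrist_force: [0.6, -0.9, -0.4]
finger_gap: 0.0001
```

Call:
send_rows:
  commands: [0,0,0,0,-0.4,0.35,1,0,0,0,0,-0.8,0.7,1,0,0,0,0,-0.8,0.7,1]

```text
clock: 1.7
eef_pos: [0.502, 0.0558, 0.2505]
ee_rot: [[0.002, 0.202, 0.979], [-0.003, 0.979, -0.202], [-1.0, -0.002, 0.002]]
wrist_force: [-0.7, 0.1, -0.5]
finger_gap: -0.0002
```

```bash
cat > st.py <<'E'
from plant import *
from h import *
L=(np.array([.53791,-.14556]),-.1966)
s=get_state();print(s["clock"],s["eef_pos"].round(4),"F",s["wrist_force"].round(1),"gap",round(s["finger_gap"],4))
print("tcp in ledge",toledge(s["eef_pos"][:2],L).round(4));print(s["ee_rot"].round(4).tolist())
R=s["ee_rot"]
def togo(x,y,z):
    c,yw=L;w=np.array([c[0]+np.cos(yw)*x-np.sin(yw)*y,c[1]+np.sin(yw)*x+np.cos(yw)*y,z])
    print("shares",((w-s["eef_pos"])@R/0.1).round(3),"yaw err",np.arctan2(-R[0,1],R[1,1])-yw)
E
python3 - <<'E'
from st import *
togo(-.006,.096,.12)
p=read_camera("wrist");cv2.imwrite("pics/w1.png",p["img"])
E
```

```text
1.7 [0.502  0.0558 0.2505] F [-0.7  0.1 -0.5] gap -0.0002
tcp in ledge [-0.0746  0.1905]
[[0.0019, 0.2024, 0.9793], [-0.0029, 0.9793, -0.2024], [-1.0, -0.0025, 0.0024]]
shares [ 1.309 -0.937  0.689] yaw err -0.007230891088916697
```

View pics/w1.png

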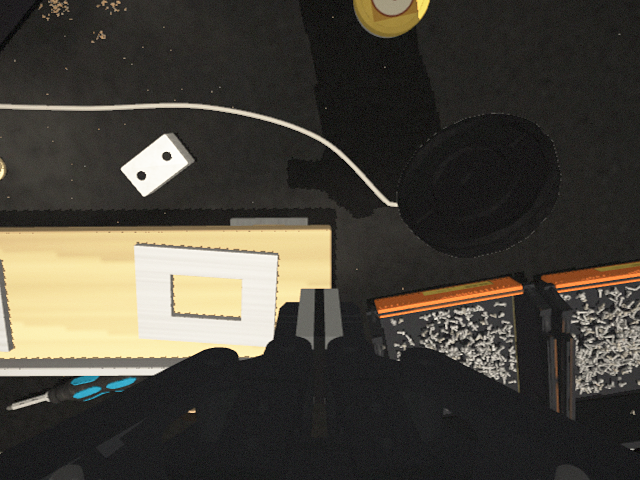

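The wrist view shows the windowed plate at about (206,297), its window at (207,297), and the fingertips at (320,320). I'll move over the window and hover.

Call:
send_rows:
  commands: [0,0,0,0.3,-0.4,0.3,1,0,0,0,0.6,-0.8,0.6,1,0,0,0,0.9,-0.937,0.689,1,0,0,0,0.9,-0.937,0.689,1,0,0,0,0.9,-0.937,0.689,1]

```text
clock: 2.25
eef_pos: [0.5482, -0.0422, 0.1592]
ee_rot: [[-0.003, 0.194, 0.981], [0.001, 0.981, -0.194], [-1.0, 0.0, -0.003]]
wrist_force: [-0.4, 0.5, -0.5]
finger_gap: -0.0003
```

```bash
python3 - <<'E'
from st import *
togo(-.006,.096,.095)
p=read_camera("wrist");cv2.imwrite("pics/w2.png",p["img"])
p=read_camera("side");cv2.imwrite("pics/s2.png",cv2.resize(p["img"][120:320,250:450],None,fx=3,fy=3,interpolation=cv2.INTER_CUBIC))
E
```

```text
2.25 [ 0.5482 -0.0422  0.1592] F [-0.4  0.5 -0.5] gap -0.0003
tcp in ledge [-0.0101  0.1033]
[[-0.0027, 0.1941, 0.981], [0.0007, 0.981, -0.1941], [-1.0, 0.0002, -0.0028]]
shares [ 0.642 -0.074  0.043] yaw err 0.001273227753642664
```

View pics/w2.png

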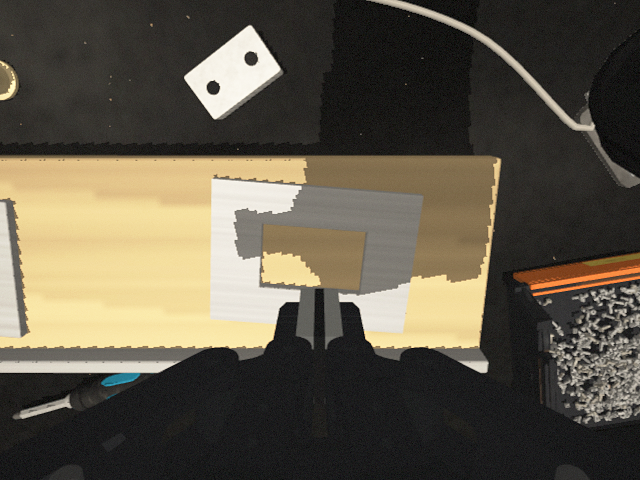

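View pics/s2.png

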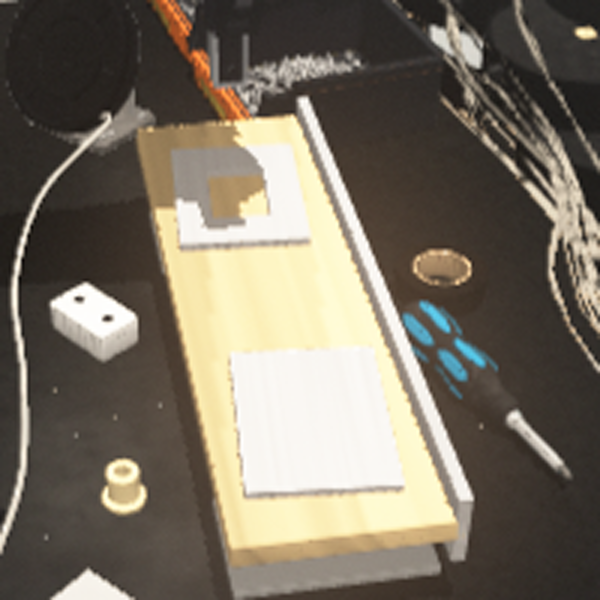

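Call:
send_rows:
  commands: [0,0,0,0,-0.074,0.043,1,0,0,0,0.3,-0.074,0.043,1,0,0,0,0.5,-0.074,0.043,1,0,0,0,0.6,-0.074,0.043,1,0,0,0,0.6,-0.074,0.043,1,0,0,0,0.6,-0.074,0.043,1]

```text
clock: 2.95
eef_pos: [0.5525, -0.0514, 0.1013]
ee_rot: [[0.002, 0.194, 0.981], [0.0, 0.981, -0.194], [-1.0, 0.0, 0.002]]
wrist_force: [-0.5, -0.3, 0.1]
finger_gap: 0.0001
```

```bash
python3 - <<'E'
from st import *
togo(-.006,.096,.0815)
p=read_camera("wrist");cv2.imwrite("pics/w3.png",p["img"])
p=read_camera("top");cv2.imwrite("pics/t3.png",cv2.resize(p["img"][150:280,170:330],None,fx=4,fy=4,interpolation=cv2.INTER_CUBIC))
E
```

```text
2.95 [ 0.5525 -0.0514  0.1013] F [-0.5 -0.3  0.1] gap 0.0001
tcp in ledge [-0.0041  0.0952]
[[0.0016, 0.1939, 0.981], [0.0001, 0.981, -0.1939], [-1.0, 0.0004, 0.0015]]
shares [ 0.198  0.008 -0.02 ] yaw err 0.0014481147617685375
```

View pics/w3.png

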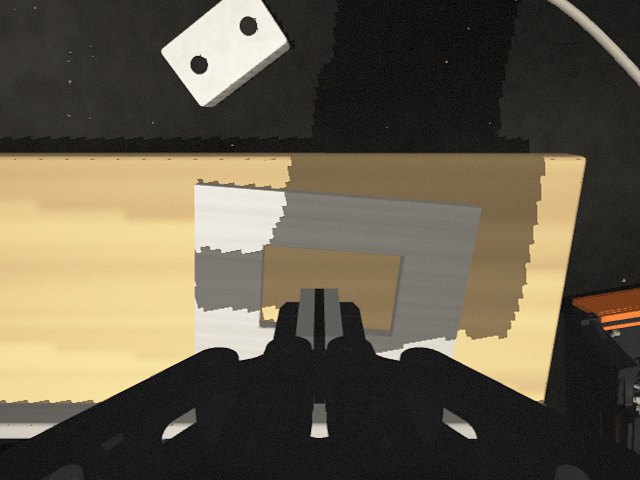

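```bash
python3 - <<'E'
from st import *
p=read_camera("wrist")
T=np.linalg.inv(p["world_from_camera"]);K=p["mtx"]
for t in [(.019,0,-.011),(.019,0,.011),(.019,.008,-.011),(.019,-.008,-.011),(0.04,0,-.011),(.04,0,.011)]:
    w=s["eef_pos"]+R@np.array(t);c=T[:3,:3]@w+T[:3,3];print(t,(K@c/c[2])[:2].round(1))
# window corners from wrist depth
from h import onplane
for uv in [(264,246),(404,256),(392,331),(261,326)]: print(uv,toledge(onplane(p,uv,.064)[0,:2],L).round(4))
E
```

```text
3.05 [ 0.5527 -0.0515  0.1016] F [ 0.1 -0.4 -0. ] gap 0.0002
tcp in ledge [-0.0039  0.0951]
[[0.0022, 0.1942, 0.981], [0.0, 0.981, -0.1942], [-1.0, 0.0004, 0.0022]]
(0.019, 0, -0.011) [321.2 283.5]
(0.019, 0, 0.011) [321.1 337.7]
(0.019, 0.008, -0.011) [343.3 283.5]
(0.019, -0.008, -0.011) [299.2 283.5]
(0.04, 0, -0.011) [321.  263.6]
(0.04, 0, 0.011) [320.9 312.4]
(264, 246) [-0.0231  0.0724]
(404, 256) [-0.019   0.1285]
(392, 331) [0.0146 0.1253]
(261, 326) [0.0123 0.0699]
```

Call:
send_rows:
  commands: [0,0,0,0.1,0,-0.01,1,0,0,0,0.2,0,-0.01,1,0,0,0,0.2,0,-0.01,1,0,0,0,0.2,0,-0.01,1,0,0,0,0.2,0,-0.01,1]

```text
clock: 3.6
eef_pos: [0.5504, -0.0513, 0.0798]
ee_rot: [[-0.001, 0.194, 0.981], [0.0, 0.981, -0.194], [-1.0, -0.0, -0.001]]
wrist_force: [0.1, -0.2, 0.1]
finger_gap: -0.0002
```

```bash
python3 - <<'E'
from st import *
togo(-.006,.096,.081)
p=read_camera("wrist");cv2.imwrite("pics/w4.png",p["img"])
E
```

```text
3.6 [ 0.5504 -0.0513  0.0798] F [ 0.1 -0.2  0.1] gap -0.0002
tcp in ledge [-0.0062  0.0949]
[[-0.0008, 0.1943, 0.9809], [0.0, 0.9809, -0.1943], [-1.0, -0.0002, -0.0008]]
shares [-0.012  0.011  0.002] yaw err 0.0010321333397902421
```

View pics/w4.png

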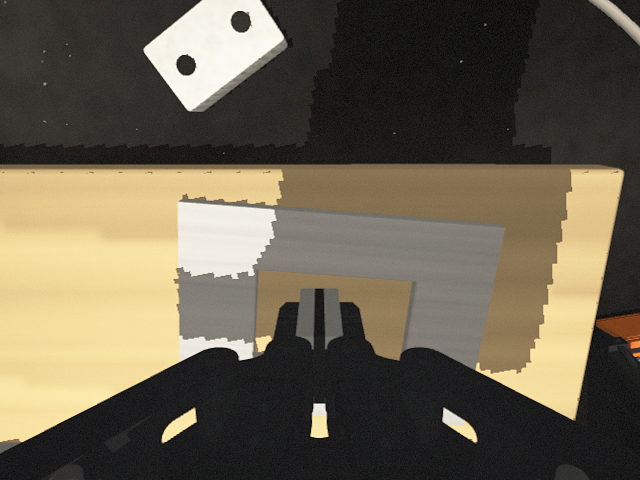

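Call:
send_rows:
  commands: [0,0,0,-0.01,0,0.04,1,0,0,0,-0.01,0,0.08,1,0,0,0,-0.01,0,0.1,1,0,0,0,-0.01,0,0.12,1,0,0,0,-0.01,0,0.14,1,0,0,0,-0.01,0,0.16,1,0,0,0,-0.01,0,0.18,1,0,0,0,-0.01,0,0.2,1,0,0,0,-0.01,0,0.2,1]

```text
clock: 4.55
eef_pos: [0.5709, -0.0553, 0.0814]
ee_rot: [[0.001, 0.194, 0.981], [-0.0, 0.981, -0.194], [-1.0, 0.0, 0.001]]
wrist_force: [-0.8, -0.4, -0.1]
finger_gap: 0.0003
```

```bash
cat > look.py <<'E'
import sys
from st import *
p=read_camera("wrist");cv2.imwrite(f"pics/w{sys.argv[1]}.png",p["img"])
p=read_camera("side");cv2.imwrite(f"pics/s{sys.argv[1]}.png",cv2.resize(p["img"][130:290,270:430],None,fx=3.7,fy=3.7,interpolation=cv2.INTER_CUBIC))
E
python3 look.py 5
```

```text
4.55 [ 0.5709 -0.0553  0.0814] F [-0.8 -0.4 -0.1] gap 0.0003
tcp in ledge [0.0147 0.095 ]
[[0.0007, 0.1943, 0.9809], [-0.0001, 0.9809, -0.1943], [-1.0, 0.0, 0.0007]]
```

View pics/w5.png

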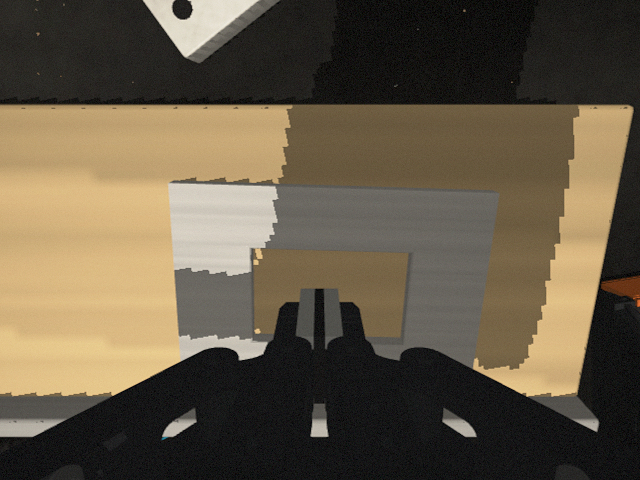

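View pics/s5.png

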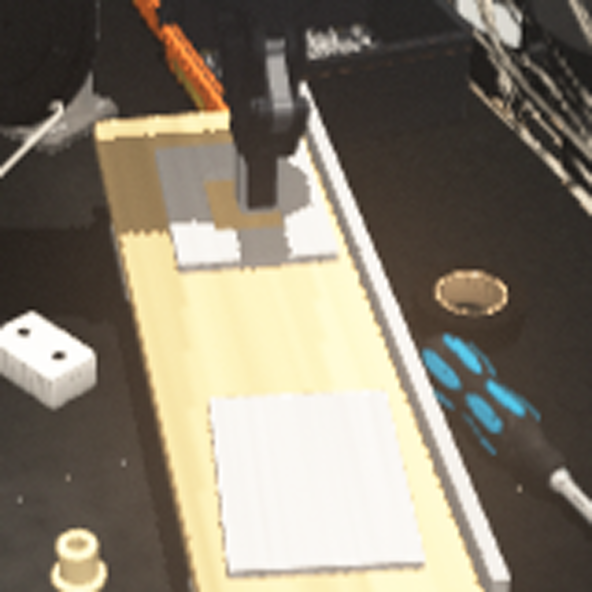

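The plate has moved back and is squaring up; its near edge runs from (170,182) to (498,192). I'll continue in small steps.

Call:
send_rows:
  commands: [0,0,0,0,0,0.02,1,0,0,0,0,0,0.04,1,0,0,0,0,0,0.05,1,0,0,0,0,0,0.05,1]

```text
clock: 5.05
eef_pos: [0.5755, -0.0562, 0.0813]
ee_rot: [[0.0, 0.194, 0.981], [-0.0, 0.981, -0.194], [-1.0, -0.0, 0.0]]
wrist_force: [0.1, 0.5, 0.9]
finger_gap: -0.0
```

```bash
python3 look.py 6; python3 - <<'E'
import cv2,numpy as np
from st import *
p=read_camera("wrist")
i=p["img"];hsv=cv2.cvtColor(i,cv2.COLOR_BGR2HSV)
W=cloud(p)
w=(hsv[...,1]<35)&(abs(W[...,2]-.066)<.004)&(hsv[...,2]>80)
pts=[]
for u in range(200,480,5):
    col=np.nonzero(w[:, u])[0]
    if len(col): pts.append((u,col[0]))
q=toledge(onplane(p,np.array(pts),.066)[:,:2],L)
k=np.polyfit(q[:,1],q[:,0],1);r=q[:,0]-np.polyval(k,q[:,1]);g=abs(r)<.002;k=np.polyfit(q[g,1],q[g,0],1)
print("near edge: slope",k[0],"x at y=.1",np.polyval(k,.1),"-> centre x",np.polyval(k,.1)+.04)
for u in range(100,560,1):pass
rr=np.nonzero(w[220])[0];print(rr.min(),rr.max(),toledge(onplane(p,[(rr.min(),220),(rr.max(),220)],.066)[:,:2],L))
E
```

```text
5.05 [ 0.5755 -0.0562  0.0813] F [0.1 0.5 0.9] gap -0.0
tcp in ledge [0.0194 0.0949]
[[0.0003, 0.1943, 0.9809], [-0.0001, 0.9809, -0.1943], [-1.0, -0.0, 0.0003]]
5.15 [ 0.5755 -0.0562  0.0813] F [-0.1  0.   0.3] gap -0.0002
tcp in ledge [0.0194 0.0949]
[[0.0005, 0.1943, 0.9809], [-0.0001, 0.9809, -0.1943], [-1.0, 0.0, 0.0005]]
near edge: slope 0.01324741778910386 x at y=.1 -0.027721777751101188 -> centre x 0.012278222248898813
169 492 [[-0.01617375  0.04341604]
 [-0.01630361  0.15252589]]
```

View pics/w6.png

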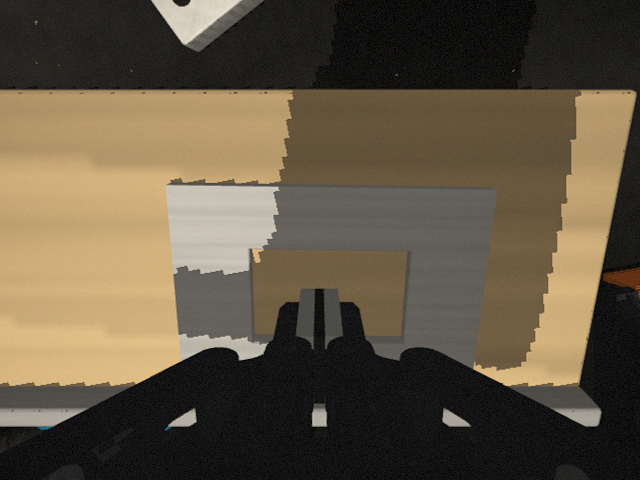

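Call:
send_rows:
  commands: [0,0,0,0,0,0.01,1,0,0,0,0,0,0.02,1,0,0,0,0,0,0.02,1]

```text
clock: 5.5
eef_pos: [0.5765, -0.0565, 0.0812]
ee_rot: [[-0.002, 0.194, 0.981], [0.0, 0.981, -0.194], [-1.0, -0.0, -0.002]]
wrist_force: [-3.2, -0.1, 3.0]
finger_gap: 0.0
```

Call:
send_rows:
  commands: [0,0,0,0,0,0.01,1,0,0,0,0,0,0.01,1,0,0,0,0,0,-0.05,1,0,0,0,0,0,-0.09,1,0,0,0,0,0,-0.09,1,0,0,0,0,0.06,-0.09,1,0,0,0,0,0.12,-0.09,1,0,0,0,0,0.18,-0.09,1,0,0,0,0,0.22,-0.09,1,0,0,0,0,0.22,-0.09,1]

```text
clock: 6.5
eef_pos: [0.573, -0.032, 0.0813]
ee_rot: [[0.0, 0.193, 0.981], [0.0, 0.981, -0.193], [-1.0, 0.0, 0.0]]
wrist_force: [0.8, 0.5, 1.1]
finger_gap: -0.0001
```

```bash
cat > meas.py <<'E'
import sys
from st import *
p=read_camera("wrist");i=p["img"];hsv=cv2.cvtColor(i,cv2.COLOR_BGR2HSV);W=cloud(p)
cv2.imwrite(f"pics/w{sys.argv[1]}.png",i)
w=(hsv[...,1]<35)&(abs(W[...,2]-.066)<.004)&(hsv[...,2]>80)
pts=[(u,np.nonzero(w[:,u])[0][0]) for u in range(120,600,4) if w[:,u].sum()>25]
q=toledge(onplane(p,np.array(pts),.066)[:,:2],L)
g=np.ones(len(q),bool)
for _ in range(4):
    k=np.polyfit(q[g,1],q[g,0],1);r=q[:,0]-np.polyval(k,q[:,1]);g=abs(r)<max(.0012,1.5*np.median(abs(r)))
top=int(np.median(np.array(pts)[g,1]))+30
rr=np.nonzero(w[top])[0];e=toledge(onplane(p,[(rr.min(),top),(rr.max(),top)],.066)[:,:2],L)[:,1]
print("ang",-k[0],"centre x",np.polyval(k,e.mean())+.04,"y ends",e,"centre y",e.mean(),"len",np.ptp(e))
E
python3 meas.py 7
```

```text
6.5 [ 0.573  -0.032   0.0813] F [0.8 0.5 1.1] gap -0.0001
tcp in ledge [0.0122 0.1182]
[[0.0002, 0.1928, 0.9812], [0.0005, 0.9812, -0.1928], [-1.0, 0.0005, 0.0001]]
ang 0.0013098464384465474 centre x 0.012837017955726355 y ends [0.04273637 0.15149306] centre y 0.09711471412580243 len 0.10875669309648303
```

View pics/w7.png

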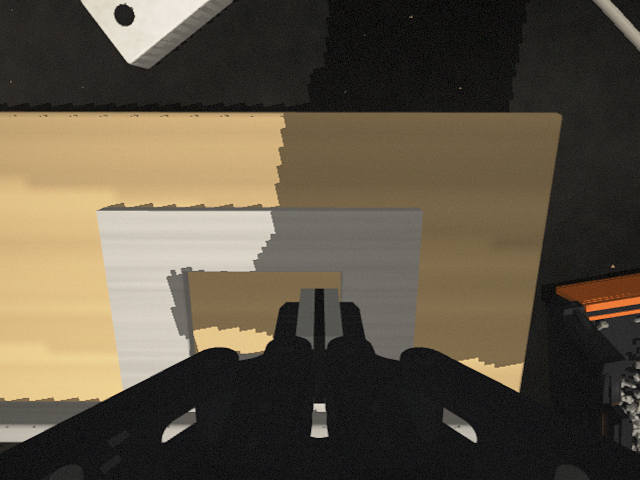

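The plate is flat against the fence (0.001 rad, centre x 12.8 mm, y 97 mm). Now I'll push along the fence.

Call:
send_rows:
  commands: [0,0,0,0,0.04,-0.015,1,0,0,0,0,0.1,-0.015,1,0,0,0,0,0.16,-0.015,1,0,0,0,0,0.22,-0.015,1,0,0,0,0,0.28,-0.015,1,0,0,0,0,0.34,-0.015,1,0,0,0,0,0.4,-0.015,1,0,0,0,0,0.45,-0.015,1,0,0,0,0,0.5,-0.015,1,0,0,0,0,0.5,-0.015,1]

```text
clock: 7.55
eef_pos: [0.5811, 0.0173, 0.0813]
ee_rot: [[0.0, 0.193, 0.981], [0.001, 0.981, -0.193], [-1.0, 0.001, 0.0]]
wrist_force: [0.3, 0.1, -0.2]
finger_gap: -0.0001
```

```bash
python3 meas.py 8
```

```text
7.55 [0.5811 0.0173 0.0813] F [ 0.3  0.1 -0.2] gap -0.0001
tcp in ledge [0.0106 0.1682]
[[0.0002, 0.1931, 0.9812], [0.0006, 0.9812, -0.1931], [-1.0, 0.0007, 0.0001]]
ang 0.0009851864634434178 centre x 0.012249683134223425 y ends [0.09154992 0.20089136] centre y 0.14622063723616624 len 0.109341436597545
```

View pics/w8.png

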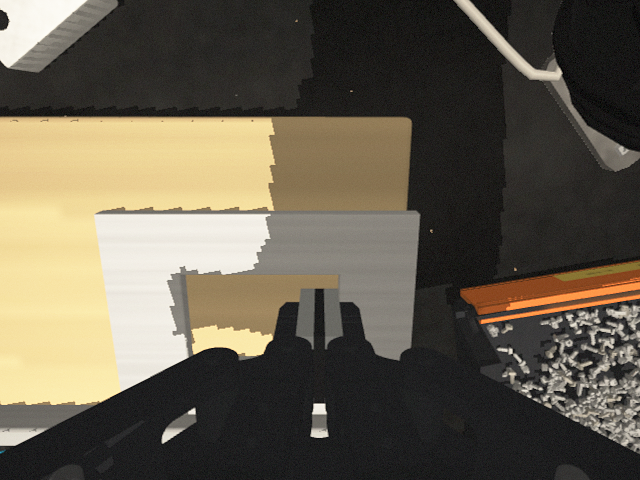

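```bash
python3 - <<'E'
import pickle
from h import *
p=pickle.load(open("top0.pkl","rb"));W=cloud(p)
L=(np.array([.53791,-.14556]),-.1966)
q=toledge(W[...,:2],L)
m=(q[...,1]>.205)&(q[...,1]<.30)&(q[...,0]>-.08)&(q[...,0]<.12)&(p["range_z"]>0)
print(m.sum(),W[m][:,2].max(),np.percentile(W[m][:,2],99))
E
```

```text
5613 0.11507619452778206 0.10584083422353384
```

Call:
send_rows:
  commands: [0,0,0,0,0.06,0,1,0,0,0,0,0.12,0,1,0,0,0,0,0.18,0,1,0,0,0,0,0.24,0,1,0,0,0,0,0.29,0,1,0,0,0,0,0.33,0,1,0,0,0,0,0.355,0,1,0,0,0,0,0.355,0,1]

```text
clock: 8.4
eef_pos: [0.5879, 0.0515, 0.0813]
ee_rot: [[0.0, 0.194, 0.981], [0.0, 0.981, -0.194], [-1.0, 0.0, 0.0]]
wrist_force: [-0.2, 0.6, -0.6]
finger_gap: -0.0
```

```bash
python3 meas.py 9
```

```text
8.4 [0.5879 0.0515 0.0813] F [-0.2  0.6 -0.6] gap -0.0
tcp in ledge [0.0105 0.203 ]
[[0.0001, 0.1937, 0.9811], [0.0003, 0.9811, -0.1937], [-1.0, 0.0003, 0.0001]]
ang 0.0010342123141228042 centre x 0.012146995234261833 y ends [0.12643489 0.23545087] centre y 0.18094288068750286 len 0.10901597508399857
```

View pics/w9.png

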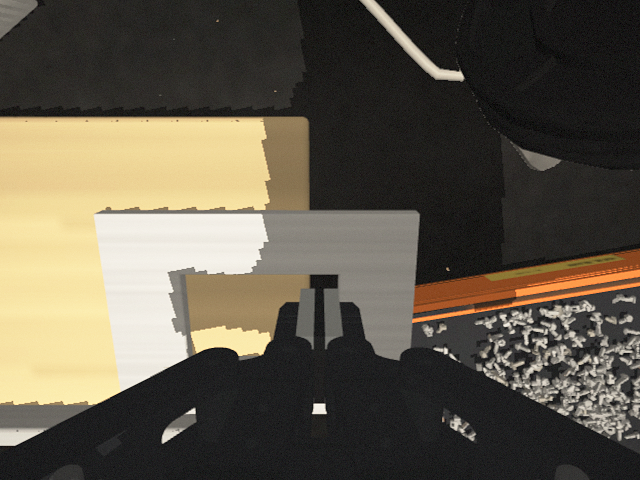

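Centre y is 181 mm, so about 36 mm sticks out. I'll back the finger off the window edge and lift straight out.

Call:
send_rows:
  commands: [0,0,0,0,-0.05,0,1,0,0,0,0,-0.12,0,1,0,0,0,0,-0.12,0,1,0,0,0,-0.1,-0.12,0,1,0,0,0,-0.4,-0.12,0,1,0,0,0,-0.8,-0.12,0,1,0,0,0,-1,-0.12,0,1,0,0,0,-1,-0.12,0,1]

```text
clock: 9.25
eef_pos: [0.5879, 0.0394, 0.1854]
ee_rot: [[0.007, 0.194, 0.981], [0.001, 0.981, -0.194], [-1.0, 0.003, 0.007]]
wrist_force: [0.7, 0.3, 0.4]
finger_gap: 0.0003
```

Call:
send_rows:
  commands: [0,0,0,-0.2,0.4,-0.3,1,0,0,0,-0.4,0.8,-0.6,1,0,0,0,-0.6,1,-1,1,0,0,0,-0.6,1,-1,1,0,0,0,-0.6,1,-1,1]

```text
clock: 9.75
eef_pos: [0.506, 0.158, 0.2416]
ee_rot: [[0.0, 0.191, 0.982], [0.001, 0.982, -0.191], [-1.0, 0.001, 0.0]]
wrist_force: [0.0, -0.4, -0.4]
finger_gap: 0.0001
```

```bash
python3 - <<'E'
from st import *
for n in("top","side"):
    p=read_camera(n);cv2.imwrite(f"pics/{n}9.png",p["img"])
    for r in plate(p,None): print(n,toledge(np.array(r[0])/1000,L).round(4),np.round(r[1],1),toledge(cv2.boxPoints(r)/1000,L).round(4).tolist())
E
```

```text
9.75 [0.506  0.158  0.2416] F [ 0.  -0.4 -0.4] gap 0.0001
tcp in ledge [-0.0906  0.2915]
[[0.0003, 0.1912, 0.9816], [0.0007, 0.9816, -0.1912], [-1.0, 0.0008, 0.0001]]
top [0.0122 0.1822] [110.5  82.7] [[-0.0293, 0.1271], [0.0534, 0.1268], [0.0538, 0.2373], [-0.029, 0.2376]]
top [-0.0025 -0.1184] [110.1  80.5] [[-0.0476, -0.1696], [0.0325, -0.1769], [0.0425, -0.0673], [-0.0376, -0.0599]]
side [0.0127 0.18  ] [114.3  83.5] [[-0.0288, 0.1227], [0.0546, 0.123], [0.0542, 0.2374], [-0.0292, 0.2371]]
side [-0.0021 -0.1199] [114.3  79.8] [[-0.047, -0.1732], [0.0325, -0.1804], [0.0428, -0.0666], [-0.0366, -0.0594]]
side [-0.0505 -0.4319] [56.2 18.4] [[-0.0654, -0.4575], [-0.0475, -0.4613], [-0.0356, -0.4064], [-0.0535, -0.4025]]
```

View pics/top9.png

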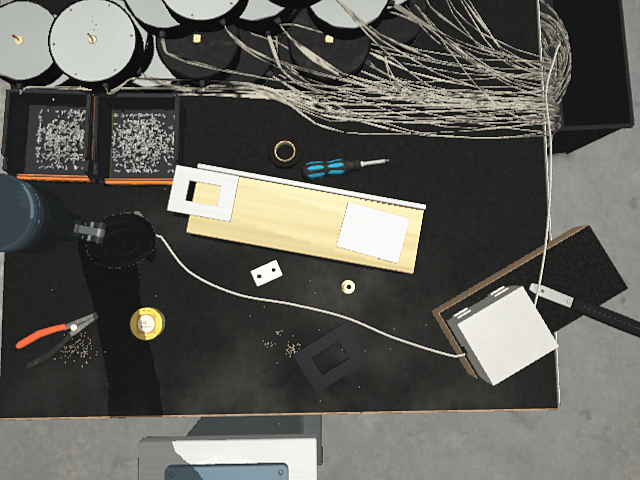

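View pics/side9.png

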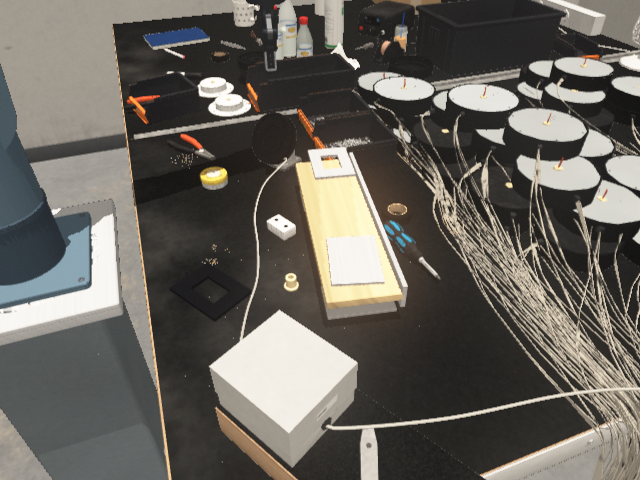

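The windowed plate, at top (203,194), now overhangs the left end and lies against the fence. The plain plate at (373,232) and the bystanders have not moved. The arm is clear, so I'm handing in.

```bash
python3 -c "
from plant import *
print(job_done())"
```

```text
the job is handed in; nothing more can be done
None
```

I handed the job in at about 9.9 s of the 42 s allowed; the hand-in gave no verdict. I put the closed fingertips inside the plate's window, pushed it back square against the fence, then pushed it along the fence past the left (+y) end.

- **Against the fence:** before the second push the plate lay at 0.001 rad to the fence, with its centre at ledge x = 12.8 mm and y = 97 mm, so it was still wholly on the ledge.
- **Final position:** with the arm withdrawn, the top camera put the plate centre at ledge x = 12.2 mm, y = 182 mm, parallel to the fence within about 0.004 rad. That leaves about 37 mm past the end. The side camera read y = 180 mm, and the wrist camera 181 mm just before the arm withdrew.
- **Everything else:** the plain plate reads within 0.1 mm of its starting position, and the bystanders look unmoved by eye in the final top picture. The largest force reading shown was about 4 N.
- **Disagreements:** the top camera measured the plate about 2 mm too wide, probably because fence pixels were included. The side camera measured it about 4 mm too long. Neither comes near the position limits.

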